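# Hang the lantern for light, then refit the radio's band knob and hold it pressed home

## Robot

A 6-joint arm with a two-finger parallel gripper is mounted at the origin on the work surface. World frame = base frame: x ahead of the robot, y to its left, z up, the work surface at z = 0. Lengths are in mm, angles in degrees, forces in N, time in s.
With the tool pointing down it reaches from about 325 to 1000 mm from the base axis. Payload 5.1 kg.
Tool frame: the origin (TCP) lies midway between the tips of the shut fingers; the grasp point (between the pads) lies 19 mm behind it; z points along the fingers, y is the line along which they close (so a half turn about z gives the same grasp; the last joint's range is limited). The gripper opens to 85 mm and grips with 20 to 120 N. Pads are 22 mm wide; open, the fingers measure 114 mm over their backs; the gripper's body (76 mm by 85 mm) begins 54 mm behind the grasp point. The pads swing forward as they close: fully open they stand 13 mm farther back than shut.
Start: joints at [65.798, 7.093, 94.555, -0, 78.352, -4.733], TCP at [216.664, 612.814, 231.322] pointing down, gripper open.
Joint ranges: [-149.61, 149.61], [-58.7, 133.49], [1.44, 155.28], [-77.14, 257.14], [18.33, 153.61], [-166.67, 166.67]. Speed limits (degrees/s): [147.25, 147.25, 180, 180, 180, 180].

## Interface

Orientations are given as a 3x3 rotation matrix whose columns are the frame's x, y, z axes.
In Python, from bench import ctrl gives the robot as it stands. Calls block until the motion is done:
- ctrl.move_to(position, orientation): joint-space move of the TCP to a pose.
- ctrl.move_straight(position, frame=None, feed=150): straight line of the TCP; frame=None keeps the orientation; feed is the mean speed in mm/s.
- ctrl.set_joints(angles): joint-space move.
- ctrl.set_gripper(opening): finger opening in mm; the grip force is fixed at half the most; returns when the fingers have stopped.
- ctrl.hold(seconds).
- ctrl.ik(position, orientation): joint angles nearest the present ones, or None.
- ctrl.sense(): the state.
- ctrl.get_image(name): name is "side" or "top" or "wrist"; returns the picture (400x640x3 uint8, blue, green, red); there is no depth.
- ctrl.camera_info(name): a dict with "intrinsics" (3x3 intrinsics, pixels), "origin" and "orientation" of the camera in the world; the wrist camera has in their place "mount" (4x4, takes a point from camera to tool coordinates, whose origin is the TCP and whose axes are the flange's). Camera axes: x right, y down, z forward; pixel columns grow to the right and rows downward; lengths in mm; the calibration is good to about 2 mm. A picture is of the moment at which its call begins: read the wrist's pose just before it. camera_info takes no time and is no camera call.
A pose or a line that the arm cannot do raises ctrl.MotionError and nothing moves.
- ctrl.close_job(): hands the job in; it is judged then, once.
The state is a dict: "time": time; "joint_pos": joint angles; "joint_vel": joint speeds; "tau": joint torques, N m; "tcp_pos": TCP position; "eef_rot": TCP orientation; "contact_force": force on the tool from outside, world axes, zero at the start; "ft_torque": the same for the moment, N m; "opening": finger opening in mm; "grasp_force": force on a finger pad.
Only numpy, scipy, OpenCV 4.12 (cv2) and the standard library are available. Lean on these libraries where they do the work, as an engineer would, in place of code of your own. Each camera call takes 0.05 s, during which the arm holds its last target. There are 200 camera calls.

## Task

Hang the solar lantern by its carrying bow on the hook of the steel stand, for light to work by, and let it hang free. Then take the radio's loose pointer knob out of the ring dish, turn it so that its D bore matches the bare D shaft on the radio's front, and push it down fully home. Finish still gripping the knob and pressing it firmly down, without letting go, so that I can tighten its set screw; leave the radio, mug, pump bottle, nail brush and pen where they are.

Things in the scene. Friction and masses are not known exactly. Their poses are not given: they have to be found in the camera images.
- lantern: Grey and white solar lantern, loose, upright on the crate top at the left, 0.2 to 0.34 kg. Base 90 mm across, cap top 108 mm up, 165 mm high overall. Over the cap is a rigid carrying bow: legs at y = +46 and -46 mm joined by a straight round bar along y, 10 mm thick, its centreline 160 mm up, 43 mm of free opening below it. Origin: centre of the underside; z up.
- bow_mid (a point): Middle of the lantern's bow bar, on its centreline; axes as the lantern's: the bar runs along y, straight for 38 mm each way. It can be pinched from above across its 10 mm thickness about 25 mm to one side of the middle, which leaves the middle free for the hook.
- stand: Lantern stand, fixed. Steel base 110 mm across; from its centre an 8 mm rod rises and bends over (top 240 mm up, nothing above it) into an arm along the stand's -x. The arm dips to a level seat 75 to 95 mm out (rod top there 232 mm up), then turns up into the hook's point, 109 mm out, 256 mm up. Origin: centre of the underside; z up.
- hook_seat (a point): Where the bar's centreline lies when the lantern hangs: 85 mm out from the stand's rod, 237 mm above the crate top. Axes as the stand's: the hook points along -x, the bar must cross along y. The hook's point is 24 mm farther out (-x) and 19 mm higher; the bar, brought in from the -x side over the point, needs its centreline at least 26 mm above this point, then comes straight down.
- dish: Grey ceramic ring dish, loose, 114 mm across the rim, 16 mm high, flat inner floor 5 mm up and about 84 mm across. The knob stands in it. Origin: centre of the underside.
- knob: Black pointer knob, loose, 45 g, standing in the ring dish bore down: round skirt 40 mm across, 4 mm thick; on it a grip bar along x, parallel sides 16 mm apart, top 22 mm above the underside, from a blunt tail with set screw (-x, 18 mm out) to a pointed nose (+x, 25 mm out; white line). Blind D bore on the z axis, see bore. Origin: centre of the underside; z up.
- bore (a point): Centre of the bore's mouth in the knob's underside (same point and axes as the knob). Bore 17 mm deep, 11 mm across, one flat 2 mm from the axis on the tail side (-x); a 2 mm deep lead-in chamfer makes it about 16 mm wide at the mouth. It fits only with the tail on the side of the shaft's flat.
- radio: Dark portable radio, loose, about 1.3 kg, on its back, front panel up, 140 (x) by 230 (y) by 66 mm high. Near its -y end are two controls at y = -72 mm: at x = +34 mm a like knob already fitted, at x = -34 mm the bare D shaft. Origin: centre of the underside; z up.
- shaft_tip (a point): End centre of the bare upright brass D shaft: 10 mm across, 18.5 mm long above the panel (tip 84.5 mm above the crate top). Its one flat is 1.5 mm from the axis on the -x side: +x points away from the flat. It turns only stiffly (0.02 N m). Knob home: its x along this x (about 15 deg of play), its underside 17 mm below this tip, shaft end on the bore's bottom. Press with about 10 N, never 40 N.
- mug: Steel travel mug with black lever lid, 77 mm across, 168 mm high; bystander. Origin: centre of the underside.
- pump_bottle: Pale empty pump-top plastic bottle, 64 mm across, 157 mm high; bystander. Origin: centre of the underside.
- nail_brush: Wooden nail brush, 90 by 38 by 43 mm, bristles down; bystander. Origin: centre of the underside.
- pen: Blue plastic pen, 130 mm long, 9 mm thick, lying along its x; bystander. Origin: middle of its underside.
Not all that is in view belongs to the job. What is shaped like the knob but red is not meant.

How it is judged (in metres and radians):
On the way, in this order (a step that is already met when the one before it is completed fails the run):
1. the lantern hangs on the hook by its bow, let go of (distance between bow_mid and hook_seat below 0.03 m and contact force between lantern and stand above 1.2 N and contact force between lantern and the arm below 0.1 N and contact force between lantern and the fingers below 0.1 N and angle between lantern's own z axis and vertical below 0.4 rad), for 0.3 s.
2. the knob is on the shaft, fully home, gripped and pressed (z of knob in the frame of shaft_tip below -0.0145 m and horizontal distance between knob and shaft_tip below 0.003 m and contact force between knob and radio above 2.5 N and contact force between the fingers and knob above 3 N and angle between the x axis of knob and the x axis of shaft_tip, either way round below 0.45 rad), for 0.2 s.
At the end, for the whole second after the job is handed in: Lantern hangs nearly still (under 0.08 m/s, 23 deg) by its bow, bow middle within 30 mm of the hook seat, untouched. Knob on the bare shaft flat to flat (26 deg), within 3 mm of its axis, 2.5 mm of home, 7 deg of upright, its grip bar between the fingers, pressed on the radio with 2.5 to 40 N (all of step 1 and all of step 2 and linear speed of lantern below 0.08 m/s and angle between knob's own z axis and vertical below 0.12 rad and contact force between knob and radio below 40 N and z of the grasp point in the frame of knob below 0.036 m); the arm keeps its last pose, push and grip.
It fails at once if mug, pump bottle, nail brush or pen pushed more than 40 mm or tipped over (distance of any of mug, pump_bottle, nail_brush, pen from where it was at the start of the episode above 0.04 m or angle between any of mug, pump_bottle's own z axis and vertical above 0.6 rad).
It fails at once if the radio pushed more than 40 mm or tipped (distance of radio from where it was at the start of the episode above 0.04 m or angle between radio's own z axis and vertical above 0.25 rad).
It also fails if it takes over 59 s, if anything falls off the work surface, if the arm or the gripper's body presses on something with over 40 N, if the wrist force passes 120 N, or if a joint passes its speed limit or range.

## Working session

There is one attempt and no reset: what is moved stays moved. The work goes in short steps, each a Python script; the robot and the scene stay as the last script left them, time stands still between calls to the robot, and variables do not carry over. Pictures are saved under pics/ and viewed, at most 10 in all, crops included, and the job is handed in when it is done.

```bash
ls; mkdir -p pics
python3 - <<'E'
from bench import ctrl
import cv2,numpy as np
np.set_printoptions(precision=3,suppress=True)
for n in ("side","top","wrist"):
    if n=="wrist":
        s=ctrl.sense();print(s)
    cv2.imwrite(f"pics/{n}0.png",ctrl.get_image(n))
    print(n,ctrl.camera_info(n))
E
```

```text
pics
side {'intrinsics': array([[477.881,   0.   , 319.148],
       [  0.   , 477.881, 204.098],
       [  0.   ,   0.   ,   1.   ]]), 'origin': array([-280.413, -719.403, 1138.027]), 'orientation': array([[ 0.685, -0.486,  0.542],
       [-0.728, -0.468,  0.501],
       [ 0.01 , -0.738, -0.675]])}
top {'intrinsics': array([[442.651,   0.   , 314.256],
       [  0.   , 442.651, 189.494],
       [  0.   ,   0.   ,   1.   ]]), 'origin': array([ 249.281,  -15.836, 1526.66 ]), 'orientation': array([[ 0.027, -0.983,  0.183],
       [-1.   , -0.028, -0.005],
       [ 0.01 , -0.183, -0.983]])}
{'time': 0.1, 'joint_pos': array([65.8  ,  7.129, 94.624, -0.   , 78.352, -4.734]), 'joint_vel': array([ 0.022, -0.073, -0.215, -0.028, -0.012, -0.033]), 'tau': array([  0.   , -42.493, -36.665,  -0.   ,   0.004,   0.   ]), 'tcp_pos': array([216.437, 612.337, 230.209]), 'eef_rot': array([[-0.943,  0.333, -0.001],
       [ 0.333,  0.943, -0.002],
       [ 0.   , -0.002, -1.   ]]), 'contact_force': array([ 0.326, -0.279, -0.618]), 'ft_torque': array([0.005, 0.051, 0.014]), 'grasp_force': 0.0, 'opening': 85.38101218970492}
wrist {'intrinsics': array([[303.953,   0.   , 316.23 ],
       [  0.   , 303.953, 199.489],
       [  0.   ,   0.   ,   1.   ]]), 'mount': array([[   0.001,   -0.946,   -0.325,   83.953],
       [   1.   ,    0.001,   -0.   ,   -0.219],
       [   0.001,   -0.325,    0.946, -142.683],
       [   0.   ,    0.   ,    0.   ,    1.   ]])}
```

View pics/side0.png

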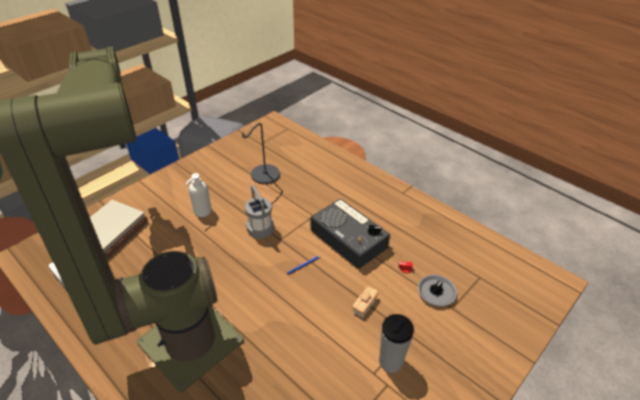

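View pics/top0.png

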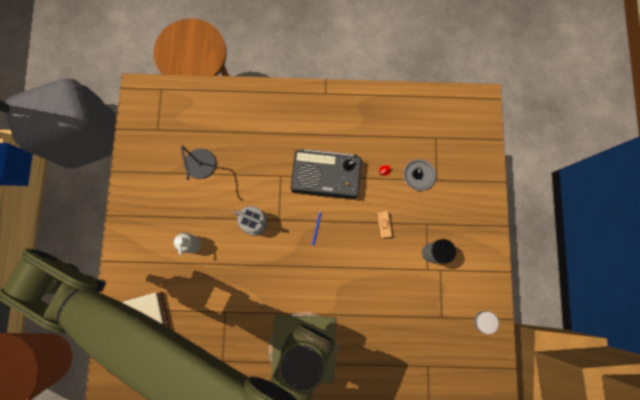

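The side and top pictures show: lantern at top (252,221), stand base (201,163) with hook tip near (183,148), radio (327,175), black knob in dish (420,174), red decoy knob (386,170), and the mug, bottle, brush and pen. The knob meant is the black one in the dish. The red one at (386,170) is the decoy, and the black one at (350,164) is already fitted to the radio.

```bash
cat > h.py <<'E'
from bench import ctrl
import cv2,numpy as np
np.set_printoptions(precision=2,suppress=True)
def cam(n,s=None):
    i=ctrl.camera_info(n);K=i["intrinsics"]
    if n!="wrist": return K,i["orientation"],i["origin"]
    M=i["mount"]; R=s["eef_rot"]
    return K,R@M[:3,:3],s["tcp_pos"]+R@M[:3,3]
def back(c,uv,z):
    K,R,o=c; d=R@np.linalg.solve(K,[uv[0],uv[1],1]); return o+d*(z-o[2])/d[2]
def proj(c,p):
    K,R,o=c; q=K@(R.T@(np.asarray(p,float)-o)); return q[:2]/q[2]
def down(yaw): # tool down, tool x axis at yaw (deg)
    a=np.radians(yaw);x=np.array([np.cos(a),np.sin(a),0]);z=np.array([0,0,-1.]);return np.c_[x,np.cross(z,x),z]
def snap(n,f):
    s=ctrl.sense();im=ctrl.get_image(n);cv2.imwrite(f"pics/{f}.png",im);np.save(f"pics/{f}.npy",np.r_[s["tcp_pos"],s["eef_rot"].ravel()]);return im
def cw(f):
    a=np.load(f"pics/{f}.npy");return cam("wrist",dict(tcp_pos=a[:3],eef_rot=a[3:].reshape(3,3)))
E
python3 - <<'E'
from h import *
t=cam("top");s=cam("side")
for n,uv,z in [("lantern",(252,221),110),("standbase",(202,163),5),("radio",(327,175),66),("knob",(419,174),22),("red",(385,170),15),("bottle",(185,243),150),("mug",(442,251),168),("brush",(385,224),40),("pen",(317,228),9)]:
    print(n,back(t,uv,z))
for n,uv,z in [("lantern",(259,205),110),("standbase",(265,174),5),("dish",(438,291),10)]: print(n,back(s,uv,z))
# candidates views
for p,y in [([520,150,420],180),([560,-130,420],180),([520,150,420],0),([560,-130,420],0)]:
    q=ctrl.ik(np.array(p),down(y)); print(p,y,q)
    if q is not None:
        c=cam("wrist",dict(tcp_pos=np.array(p),eef_rot=down(y)))
        print([back(c,uv,50)[:2] for uv in [(0,0),(640,0),(640,400),(0,400)]])
E
```

```text
lantern [404.95 174.56 110.  ]
standbase [616.76 375.52   5.  ]
radio [572.67 -64.28  66.  ]
knob [ 595.24 -386.59   22.  ]
red [ 607.78 -269.05   15.  ]
bottle [326.75 371.98 150.  ]
mug [ 322.88 -416.94  168.  ]
brush [ 414.96 -264.38   40.  ]
pen [398.16 -35.85   9.  ]
lantern [410.53 178.15 110.  ]
standbase [611.45 383.46   5.  ]
dish [ 593.12 -391.5    10.  ]
[520, 150, 420] 180 [ 10.41  -9.6   93.2   -0.    96.4  -79.59]
[array([ 305.86, -311.2 ]), array([305.07, 620.09]), array([1100.3 ,  896.42]), array([1103.23, -580.4 ])]
[560, -130, 420] 180 [ -18.42   -5.3    89.31   -0.     95.99 -108.42]
[array([ 345.86, -591.2 ]), array([345.07, 340.09]), array([1140.3 ,  616.42]), array([1143.23, -860.4 ])]
[520, 150, 420] 0 [ 10.41  -9.6   93.2   -0.    96.4  100.41]
[array([734.14, 611.2 ]), array([ 734.93, -320.09]), array([ -60.3 , -596.42]), array([-63.23, 880.4 ])]
[560, -130, 420] 0 [-18.42  -5.3   89.31  -0.    95.99  71.58]
[array([774.14, 331.2 ]), array([ 774.93, -600.09]), array([ -20.3 , -876.42]), array([-23.23, 600.4 ])]
```

Run:
```python
from h import *
s=ctrl.sense()
ctrl.move_straight(np.array([216,612,380.]),feed=250)
ctrl.move_to(np.array([530,280,380.]),down(0)); a=snap("wrist","wA")
ctrl.move_to(np.array([520,-200,280.]),down(0)); b=snap("wrist","wB")
print(ctrl.sense()["time"])
cv2.imwrite("pics/wA2.png",cv2.resize(a,(800,500),interpolation=cv2.INTER_CUBIC)); cv2.imwrite("pics/wB2.png",cv2.resize(b,(800,500),interpolation=cv2.INTER_CUBIC))
```

```text
4.5583
```

View pics/wA2.png

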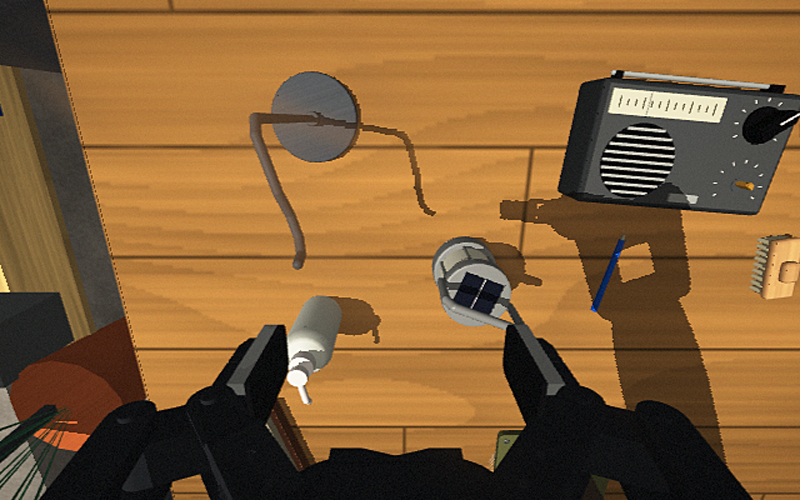

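View pics/wB2.png

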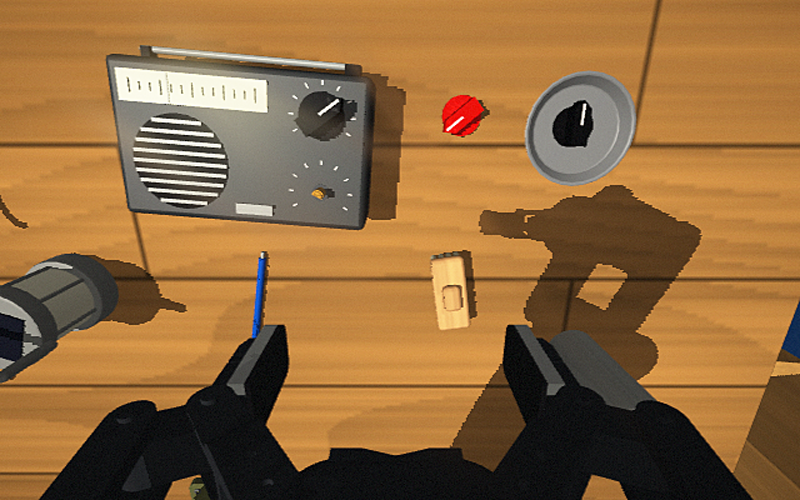

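View A shows the stand base at (316,117), the hook arm from (254,118) to its tip at (299,265), and the lantern cap at (480,290) with the bow bar from (444,298) to about (520,329). View B shows the bare D shaft at (319,193), the fitted knob at (322,115), the red decoy at (462,116), and the black knob in the dish at (573,124) with its white line pointing up in the image.

Run:
```python
from h import *
A=cw("wA");B=cw("wB");k=.8
def bp(c,u,v,z): return back(c,(u*k-.1,v*k-.1),z)
base=bp(A,316,117,5);corner=bp(A,254,118,236);tip=bp(A,299,265,256);print("base",base,"corner",corner,"tip",tip)
d=tip-base;print("tip out",np.hypot(*d[:2]),"dir",np.degrees(np.arctan2(d[1],d[0])))
l,r=bp(A,444,298,160),bp(A,520,329,160);print("bow",l,r,np.hypot(*(l-r)[:2]),"cap",bp(A,480,290,108),"base",bp(A,464,262,30))
cs=[bp(B,*p,66) for p in [(108,57),(374,75),(361,229),(127,211)]]
print("radio",cs,np.mean(cs,0)); e=cs[0]-cs[1];print(np.degrees(np.arctan2(e[1],e[0])))
e=cs[3]-cs[2];print(np.degrees(np.arctan2(e[1],e[0])))
print("shaft",bp(B,323,195,84.5),"dish",bp(B,580,128,16),"knob nose",bp(B,585,101,22),bp(B,572,128,22))
```

```text
base [615.04 381.79   5.  ] corner [613.55 380.57 236.  ] tip [509.32 352.21 256.  ]
tip out 109.78131112386903 dir -164.36768005330066
bow [434.67 228.37 160.  ] [397.55 144.17 160.  ] 92.0237341482722 cap [419.65 178.28 108.  ] base [425.69 184.4   30.  ]
radio [array([653.29,  43.67,  66.  ]), array([ 639.9 , -181.19,   66.  ]), array([ 502.65, -166.3 ,   66.  ]), array([520.13,  57.77,  66.  ])] [578.99 -61.51  66.  ]
86.59231251521535
85.53868331268166
shaft [ 539.52 -134.76   84.5 ] dish [ 595.98 -388.23   16.  ] knob nose [ 621.43 -386.33   22.  ] [ 596.08 -377.4    22.  ]
```

Run:
```python
from h import *
ctrl.move_to(np.array([520,20,330.]),down(40))
ctrl.move_to(np.array([416,184,235.]),down(66.2)); a=snap("wrist","wC")
C=cw("wC");print(ctrl.sense()["time"],ctrl.sense()["tcp_pos"])
m=np.array([416,184,160.]);d=np.array([.4035,.915,0])
for t in (-46,0,46): print(proj(C,m+d*t)*2-[240,100])
im=cv2.resize(a,None,fx=2,fy=2,interpolation=cv2.INTER_CUBIC)[100:700,240:1040]
cv2.imwrite("pics/wC2.png",im)
```

```text
6.375 [417.4  183.16 236.15]
[388.98 424.11]
[388.63 318.97]
[388.23 199.45]
```

View pics/wC2.png

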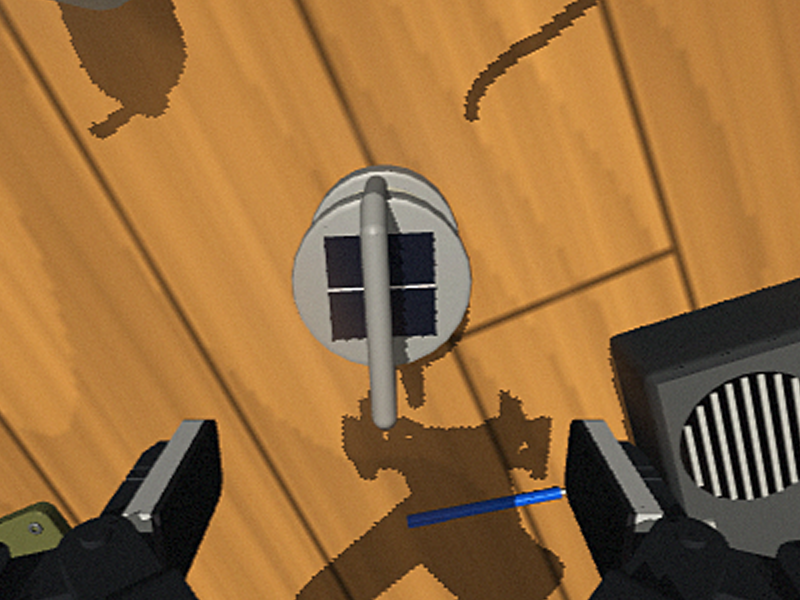

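The bow is in clear view, from the near end at (384,427) to the far end at about (373,188).

Run:
```python
from h import *
C=cw("wC")
f=lambda u,v,z:back(C,((u+240)/2-.25,(v+100)/2-.25),z)
n,r=f(384.5,428,157),f(373.5,192,157);e=r-n;m=(n+r)/2
c=f(382,278,108)
print(n,r,np.hypot(*e[:2]),m,np.degrees(np.arctan2(e[1],e[0])),"cap",c)
a,b=f(383,390,160),f(375,225,160);print(np.degrees(np.arctan2(*(b-a)[1::-1])))
```

```text
[394.16 139.67 157.  ] [430.46 230.51 157.  ] 97.82327135353677 [412.31 185.09 157.  ] 68.22341960674925 cap [413.1  186.16 108.  ]
68.32794802170066
```

Run:
```python
from h import *
def u(a): a=np.radians(a);return np.array([np.cos(a),np.sin(a),0])
m=np.array([413,185.5,160.]);g=m-26*u(68.3)-[0,0,19]
ctrl.set_gripper(60)
ctrl.move_to(g+[0,0,60],down(68.3))
ctrl.move_straight(g,feed=100); s=ctrl.sense();print(s["tcp_pos"]-g,s["contact_force"])
ctrl.set_gripper(0); s=ctrl.sense();print(s["opening"],s["grasp_force"],s["contact_force"],s["tcp_pos"])
ctrl.move_straight(g+[0,0,140],feed=120)
s=ctrl.sense();print(s["opening"],s["grasp_force"],s["contact_force"],s["ft_torque"])
yaw=105.6; seat=np.array([533.,359,237])
pre=seat-70*u(15.6)-26*u(yaw)+[0,0,-19+42]
ctrl.move_straight(pre,down(yaw),feed=130)
ctrl.hold(.3);s=ctrl.sense();print(s["time"],s["tcp_pos"]-pre,s["opening"],s["contact_force"])
a=snap("wrist","wD");b=snap("side","sD")
im=np.vstack([cv2.resize(a[0:300],(800,375)),cv2.resize(b[40:265,180:660][:,:460],(460,225))[:, :].copy() if 0 else cv2.resize(b[80:240,180:470],(800,441))[:225]])
cv2.imwrite("pics/D2.png",im)
```

```text
[0.57 0.25 0.73] [ 0.15 -0.18 -1.11]
8.12491796685141 58.47315967082977 [-1.56  0.49  3.95] [403.57 161.49 141.57]
7.7648945747244 58.38862895965576 [ 0.34 -0.38 -2.94] [-0.    0.05 -0.01]
11.3917 [ 0.01 -0.25  0.22] 7.523176845422686 [-0.47  0.16 -1.83]
```

View pics/D2.png

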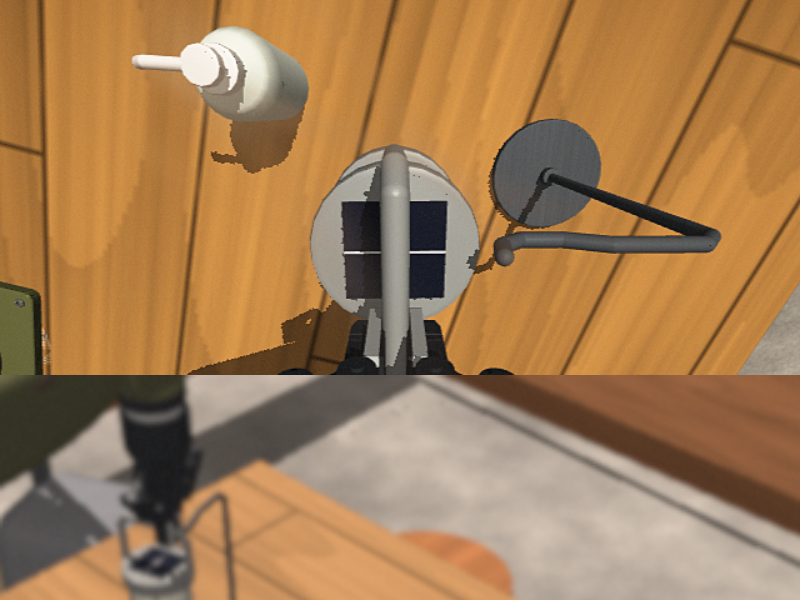

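The lantern is held level, with the bow clear of the hook tip at (504,257). I'll check the hook from this view, then go over and down.

Run:
```python
from h import *
def u(a): a=np.radians(a);return np.array([np.cos(a),np.sin(a),0])
D=cw("wD"); f=lambda x,y,z:back(D,(x/1.25-.1,y/1.25-.1),z)
tip=f(504,256,254);cor=f(716,240,237);base=f(547,173,5);print(tip,cor,base)
e=cor-tip;print(np.degrees(np.arctan2(e[1],e[0])),np.hypot(*e[:2]))
bm=(f(393,150,277)+f(393,352,279))/2;print("bar axis far end/near",f(396,150,277),f(396,352,279))
yaw=105.6; seat=np.array([533.,359,237])
seat2=tip+24*u(15.6);print(seat2)
if np.hypot(*(seat2-seat)[:2])<6:
    seat[:2]=(seat[:2]+seat2[:2])/2
    off=-26*u(yaw)+[0,0,-19]
    ctrl.move_straight(seat+off+[0,0,42],feed=60);s=ctrl.sense();print(s["contact_force"])
    for z in (20,8,4,2,0,-2,-4):
        ctrl.move_straight(seat+off+[0,0,z],feed=60);s=ctrl.sense();print(z,s["contact_force"],s["tcp_pos"][2])
        if s["contact_force"][2]>-0.0+1.5: break
    print(s["time"],s["opening"])
    snap("wrist","wE")
```

```text
[508.07 355.49 254.  ] [605.44 384.41 237.  ] [615.53 386.49   5.  ]
16.541523065965574 101.57394421109898
bar axis far end/near [452.61 386.31 277.  ] [472.69 314.7  279.  ]
[531.19 361.94 254.  ]
[ 0.96  1.21 -4.26]
20 [ 1.6 -0.3 -2. ] 237.3845810878986
8 [ 0.28 -0.3  -1.85] 225.07722364716102
4 [ 0.43 -0.67 -1.99] 221.7144736209825
2 [-0.18 -0.48 -1.63] 219.902734534135
0 [ 0.32  0.25 -2.18] 218.31401030862037
-2 [-0.86 -1.5   3.78] 217.49216211712104
14.6667 7.526640672454086
```

The bar is on the hook: force went from -2 N to +3.8 N at seat height. Releasing.

Run:
```python
from h import *
ctrl.set_gripper(35);s=ctrl.sense();print(s["contact_force"],s["time"])
p=s["tcp_pos"].copy();p[2]=345
ctrl.move_straight(p,feed=150);print(ctrl.sense()["time"])
a=snap("wrist","wF");b=snap("side","sF")
im=np.vstack([cv2.resize(a[100:400],(800,375)),cv2.resize(b[90:210,190:350],(800,600))[:225]])
cv2.imwrite("pics/F2.png",np.hstack([cv2.resize(a,(400,250))[:, :],cv2.resize(b[90:215,170:370],(400,250))]))
```

```text
[ 1.06  0.7  -0.08] 15.0917
16.1
```

View pics/F2.png

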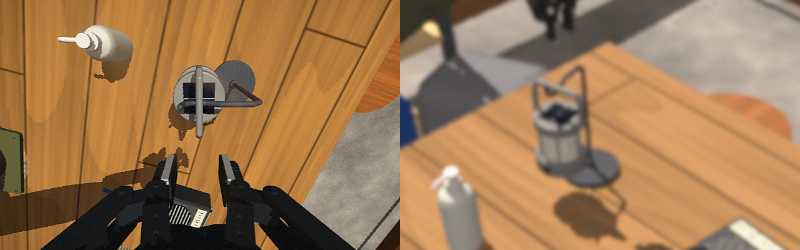

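The lantern hangs free on the hook, level, about mid-bow. Next are close views of the shaft and the knob.

Run:
```python
from h import *
ctrl.move_to(np.array([540,60,330.]),down(30))
ctrl.move_to(np.array([540,-133,190.]),down(-4)); a=snap("wrist","wG")
ctrl.move_to(np.array([597,-382,130.]),down(-4)); ctrl.hold(.2); b=snap("wrist","wH")
ctrl.hold(.01);print(ctrl.sense()["time"])
G=cw("wG");H=cw("wH")
pg=proj(G,[540,-133,84.5]);ph=proj(H,[597,-382,22]);print(pg,ph)
cr=lambda im:cv2.resize(im[110:260,216:416],(800,600),interpolation=cv2.INTER_CUBIC)
cv2.imwrite("pics/GH.png",np.vstack([cv2.resize(cr(a)[0:600],(800,600))[100:400],cr(b)[100:400]]))
```

```text
19.5417
[316.65 198.49] [317.2  197.13]
```

View pics/GH.png

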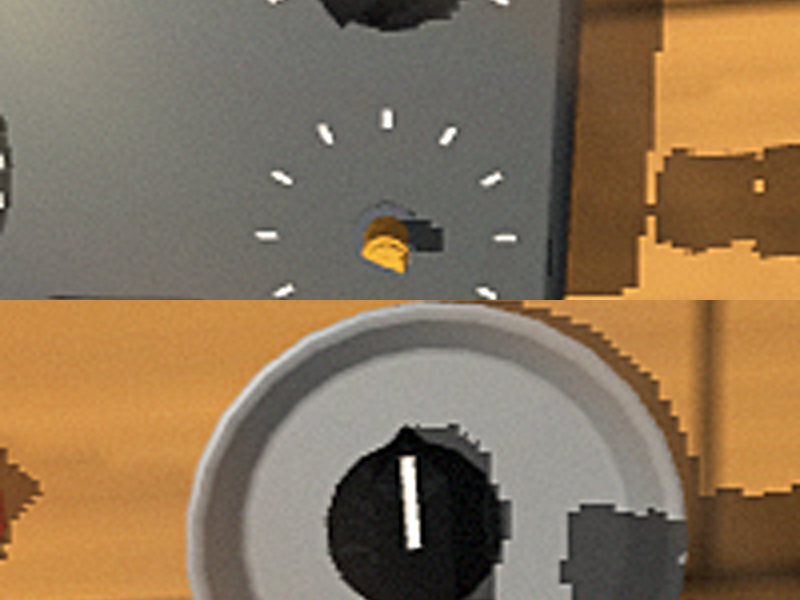

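In the shaft view the brass D at (386,250) looks turned, with its flat facing lower left, so its angle has to be measured up close. The knob in the dish has its skirt centre at about (414,526) and its white line running from (405,458) to (414,548), nose up. I'll take a closer shaft view and do the knob numbers.

Run:
```python
from h import *
H=cw("wH"); f=lambda x,y,z:back(H,(216+x/4-.4,110+(y-200)/4-.4),z)
a,b=f(406,458,27),f(413.5,548,27);e=a-b;print("line",a,b,np.degrees(np.arctan2(e[1],e[0])))
print("skirt c",f(414,526,9),"L/R",f(328,526,9),f(501,526,9),"nose",f(405,430,20))
G=cw("wG");print("shaft rough",back(G,(216+386/4,110+350/4),84.5))
s=back(G,(312.5,196.5),84.5)
ctrl.move_straight(np.array([597,-382,200.]),feed=250)
ctrl.move_to(np.array([s[0]-20,s[1],140.]),down(-4));ctrl.move_straight(np.array([s[0]-20,s[1],105.]),feed=150);ctrl.hold(.2);im=snap("wrist","wI")
I=cw("wI");p=proj(I,s);print(p,ctrl.sense()["time"])
x,y=p.astype(int);c=im[y-30:y+30,x-40:x+40]
cv2.imwrite("pics/I2.png",cv2.resize(c,(800,600),interpolation=cv2.INTER_CUBIC));print(x-40,y-30)
```

```text
line [ 618.89 -383.34   27.  ] [ 599.04 -383.63   27.  ] 0.8548714351561787
skirt c [ 598.34 -383.88    9.  ] L/R [ 599.66 -364.31    9.  ] [ 597.   -403.69    9.  ] nose [ 623.26 -383.44   20.  ]
shaft rough [ 541.15 -129.48   84.5 ]
[312.3  212.81] 21.6583
272 182
```

View pics/I2.png

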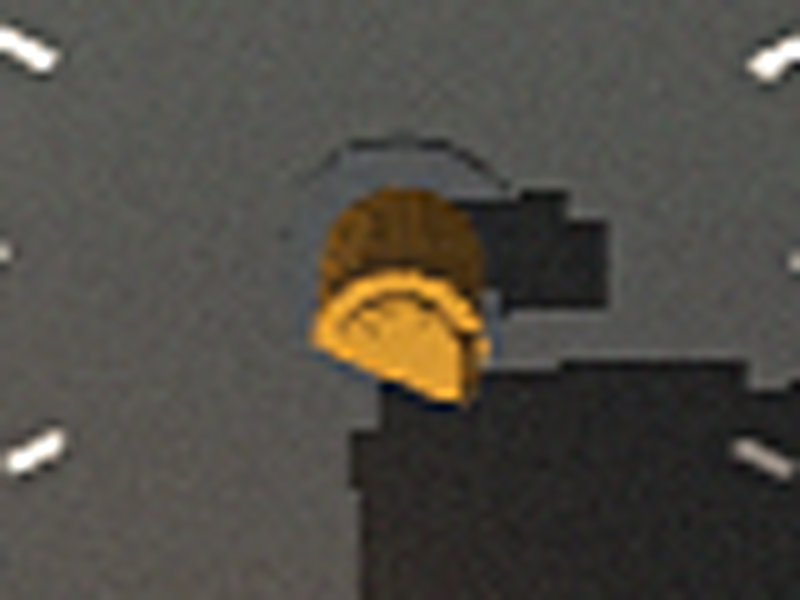

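The D end is clear: the flat edge runs from (315,343) to (465,405) and faces down-left, with the rounded side up-right.

Run:
```python
from h import *
I=cw("wI"); f=lambda x,y:back(I,(272+x/10-.45,182+y/10-.45),84.5)
a,b=f(313,345),f(465,405);e=b-a;L=np.hypot(*e[:2]);n=np.array([-e[1],e[0]])/L
print(a,b,L); 
if n[0]<0:n=-n
c=(a+b)[:2]/2+1.5*n;yaw=np.degrees(np.arctan2(n[1],n[0]));print("centre",c,"shaft x yaw",yaw)
# overlay check: predicted outline top & right extents
for t in (yaw-90,yaw-45,yaw,yaw+45,yaw+90):
    p=proj(I,[c[0]+5*np.cos(np.radians(t)),c[1]+5*np.sin(np.radians(t)),84.5]);print(t,(p-[272-.45,182-.45])*10)
```

```text
[ 540.42 -123.9    84.5 ] [ 536.01 -132.49   84.5 ] 9.65512546845893
centre [ 539.55 -128.88] shaft x yaw -27.137506910109813
-117.1375069101098 [477.82 384.36]
-72.1375069101098 [478.81 323.56]
-27.137506910109813 [432.81 279.57]
17.862493089890187 [366.73 278.87]
62.86249308989019 [320.07 321.9 ]
```

Run:
```python
from h import *
k=np.array([598.3,-383.7,11.5])
ctrl.set_gripper(36)
ctrl.move_straight(ctrl.sense()["tcp_pos"]+[0,0,60],feed=200)
ctrl.move_to(k+[0,0,70],down(0.9)); ctrl.move_straight(k+[0,0,20],feed=120)
f0=ctrl.sense()["contact_force"]
ctrl.move_straight(k+[0,0,1],feed=50); s=ctrl.sense();print(s["tcp_pos"],s["contact_force"]-f0)
ctrl.set_gripper(0); s=ctrl.sense();print(s["opening"],s["grasp_force"],s["tcp_pos"],s["contact_force"]-f0)
ctrl.move_straight(k+[0,0,80],feed=120);ctrl.hold(.1);s=ctrl.sense();print(s["opening"],s["grasp_force"],s["time"],s["tcp_pos"])
ctrl.move_to(np.array([539.8,-129.1,150]),down(-27.1));ctrl.hold(.2)
s=ctrl.sense();print(s["opening"],s["contact_force"],s["tcp_pos"],s["time"])
a=snap("wrist","wJ");cv2.imwrite("pics/J2.png",cv2.resize(a[100:400,116:516],(800,600),interpolation=cv2.INTER_CUBIC))
```

```text
[ 598.03 -383.56   11.97] [-0.17 -0.75 -0.06]
14.117384916307772 59.94440495967865 [ 598.65 -383.97   13.07] [0.22 0.41 1.25]
14.25007245698617 59.739954471588135 25.725 [ 597.48 -383.09   89.8 ]
14.09759947764287 [-0.86 -0.79  0.36] [ 540.   -130.04  149.65] 26.9667
```

View pics/J2.png

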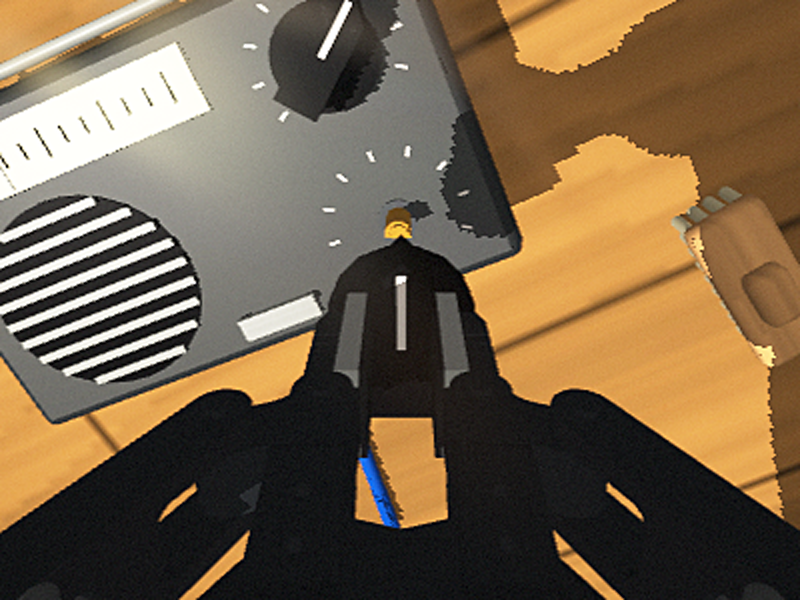

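The knob is held squarely by its bar, nose forward at (400,240), with the shaft just beyond at (398,225). I'll check the knob's offset in the tool, then descend with force checks.

```bash
cat > d.py <<'E'
from h import *
i=ctrl.camera_info("wrist");M=i["mount"];K=i["intrinsics"]
def tool(u,v,z):
    d=M[:3,:3]@np.linalg.solve(K,[116+u/2-.25,100+v/2-.25,1]);o=M[:3,3];return o+d*(z-o[2])/d[2]
a,b=tool(400.5,277,-14),tool(401.5,350,-14);print("line tool",a,b)
t=np.array([539.8,-129.1]);yaw=-27.1
off=b[0]-0.7; a_=np.radians(yaw);print("knob axis x in tool",off)
goal=t-(off if abs(off)<3 else 0)*np.array([np.cos(a_),np.sin(a_)])
corr=np.zeros(2)
f0=ctrl.sense()["contact_force"]
for z in (115,100,95,92,90,88,86,84,82,80,78,76):
    ctrl.move_straight(np.r_[goal+corr,z],down(yaw),feed=60);ctrl.hold(.05)
    s=ctrl.sense();f=s["contact_force"]-f0;print(z,s["tcp_pos"],f,s["opening"])
    if z>=95: corr+=0.6*(goal-s["tcp_pos"][:2])
    if f[2]>6 or np.hypot(*f[:2])>12: break
print(s["time"],s["ft_torque"])
E
python3 d.py
```

```text
line tool [ 20.38   0.28 -14.  ] [  0.64   0.54 -14.  ]
knob axis x in tool -0.06061583144714855
115 [ 540.19 -129.19  115.4 ] [ 1.62 -0.78 -0.61] 14.327131375217938
100 [ 539.46 -129.05   99.63] [ 0.5  -0.66 -0.36] 14.143230097763052
95 [ 539.78 -129.07   94.81] [ 0.27 -0.66 -0.09] 14.25850905521302
92 [ 539.87 -129.17   91.91] [ 0.57  0.05 -0.1 ] 14.287727513785535
90 [ 539.88 -129.16   89.92] [ 0.8  -0.15 -0.35] 14.389430723304953
88 [ 539.85 -129.17   87.89] [ 1.17 -0.23 -1.97] 14.772995480417613
86 [ 539.86 -129.15   85.89] [ 1.4   0.81 -0.57] 14.287875754022638
84 [ 539.88 -129.14   83.89] [ 1.71  0.07 -0.04] 14.471507746607585
82 [ 539.85 -129.14   81.87] [ 1.18  0.42 -0.53] 14.187518838814379
80 [ 539.85 -129.15   79.88] [ 1.55 -0.33  0.14] 14.33219392245095
78 [ 539.86 -129.14   77.88] [ 0.83  0.17 -0.34] 14.436123062687978
76 [ 539.86 -129.14   75.9 ] [ 1.13  0.32 -0.56] 14.212353213970237
31.25 [ 0.03 -0.03 -0.02]
```

The D fits and slides freely. Now down to the bottom and press.

Run:
```python
from h import *
f0=np.array([0.3,-.4,-.3])
s=ctrl.sense();xy=s["tcp_pos"][:2].copy()
z=76
while z>68:
    z-=0.5
    ctrl.move_straight(np.r_[xy,z],down(-27.1),feed=30);ctrl.hold(.1)
    f=np.mean([ (ctrl.hold(.02),ctrl.sense()["contact_force"])[1] for _ in range(4)],0)-f0
    s=ctrl.sense();print(z,s["tcp_pos"],f)
    if f[2]>10: break
ctrl.hold(.5)
F=np.array([(ctrl.hold(.03),ctrl.sense()["contact_force"])[1] for _ in range(6)]);s=ctrl.sense()
print(F.mean(0),s["tcp_pos"],s["opening"],s["grasp_force"],s["ft_torque"],s["time"])
b=snap("side","sK")
```

```text
75.5 [ 539.89 -129.14   75.53] [-0.25  0.38  0.28]
75.0 [ 540.01 -129.18   75.43] [-2.01  0.94  4.24]
74.5 [ 540.06 -129.19   75.32] [-3.98  1.53  7.03]
74.0 [ 540.08 -129.24   75.24] [-4.31  1.71  9.3 ]
73.5 [ 540.15 -129.21   75.16] [-5.83  1.9  11.4 ]
[-5.48  1.61 11.44] [ 540.14 -129.22   75.16] 14.292725122391772 61.32429242134094 [0.25 0.93 0.03] 34.0333
```

The TCP stopped at 75.2 mm, which puts the knob's underside at about 67.3 mm against 67.5 mm for home, pressed with about 11 N. A quick pixel check that the lantern hasn't moved, then hand in.

Run:
```python
from h import *
a,b=cv2.imread("pics/sF.png"),cv2.imread("pics/sK.png")
d=cv2.absdiff(a,b)[110:185,225:285].mean();print("diff",d)
if d<8: print(ctrl.close_job())
```

```text
diff 43.986444444444444
```

Run:
```python
from h import *
b=cv2.imread("pics/sK.png");print("sK mean BGR",b[110:185,225:285].mean((0,1)))
t=ctrl.get_image("top");t0=cv2.imread("pics/top0.png");c=cam("top")
for p in ([533,359,185],[413,186,108],[533,359,20]):
    x,y=proj(c,p).astype(int);
    g=lambda im:(cv2.cvtColor(im[y-8:y+9,x-8:x+9],cv2.COLOR_BGR2HSV)[...,1]<70).mean()
    print(p,(x,y),g(t0),g(t))
x,y=proj(c,[533,359,185]).astype(int)
m=(cv2.cvtColor(t[y-25:y+26,x-25:x+26],cv2.COLOR_BGR2HSV)[...,1]<70)
print("\n".join("".join("#" if v else "." for v in r) for r in m[::2,::1]))
```

```text
sK mean BGR [ 67.77  93.57 105.17]
[533, 359, 185] (np.int64(191), np.int64(175)) 0.4429065743944637 0.9896193771626297
[413, 186, 108] (np.int64(248), np.int64(218)) 0.9896193771626297 0.0
[533, 359, 20] (np.int64(203), np.int64(185)) 0.03460207612456748 0.8719723183391004
................#...........#############..........
.........................###################.......
.......................#######################.....
.....................###########################...
..................###############################..
..................###############################..
...................##############################..
...................##############################..
..................###############################..
................################################...
...............################################....
............##################################.....
........#####################################......
........##...###################.###########.......
...........##################################......
..............################################.....
...............###############################.....
................##############################.....
..................###########################......
.....................#######################.......
.......................###################.........
.........................###############...........
...................................................
...................................................
...................................................
...................................................
```

The top view shows the lantern body and bow at the hook and nothing at its old place. The change in the side view was the arm, not the lantern. Handing in.

Run:
```python
from h import *
s=ctrl.sense();print(s["contact_force"],s["time"]);print(ctrl.close_job())
```

```text
[-4.91  1.81 10.57] 34.1333
the job is handed in; nothing more can be done
None
```

The lantern hangs free on the stand's hook, and the black knob is on the D shaft flat to flat, fully home by my height reading, still gripped and pressed with about 11 N; the job was handed in at 34 s and returned no verdict.

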